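Draw a keyed spacing collar off a stub milling arbor

ROBOT

A 7-joint arm with a two-finger parallel gripper is mounted at the origin on the work surface. World frame = base frame: x ahead of the robot, y to its left, z up, the work surface at z = 0. Lengths are in m, angles in rad, forces in N, time in s.
With the tool pointing down it reaches from about 0.4 to 0.85 m from the base axis. Payload 10.4 kg.
Tool frame: the origin (TCP) lies midway between the tips of the shut fingers; the grasp point (between the pads) lies 19 mm behind it; z points along the fingers, x is the direction in which the jaws open and shut, and the axes are right-handed (so a half turn about z gives the same grasp; the last joint's range is limited). The gripper opens to 85 mm and grips with 20 to 120 N. Pads are 22 mm wide; open, the fingers measure 114 mm over their backs; the gripper's body (76 mm by 85 mm) begins 54 mm behind the grasp point. The pads swing forward as they close: fully open they stand 13 mm farther back than shut.
Start: joints at [1.218, 0.332, -0.065, 1.46, 0.022, 1.35, -0.088], TCP at [0.202, -0.591, 0.231] pointing down, gripper open.
Joint ranges: [-2.6, 2.6], [-0.5, 2.12], [-1.47, 1.34], [0.16, 2.42], [-1.27, 4.41], [0.06, 2.06], [-2.6, 2.6]. Speed limits (rad/s): [2.22, 2.22, 2.79, 2.79, 3.14, 3.14, 3.14].

INTERFACE

Orientations are given as a unit quaternion [x, y, z, w].
In Python, from workcell import monitor, eyes, ticket, models gives the robot as it stands.
- The arm moves only by the tool servo_tool, never from a script. Its argument "motion" is a list of rows, each a list of 7 numbers: the opening, from 0 (shut) to 1 (fully open), then the shift along the tool's x, y, z in m, then the turn, a rotation vector about the tool's x, y, z in degrees. In form: [[fingers, tx, ty, tz, rx, ry, rz], ...]. A call has 1 to 20 rows; each row is the pose to reach, as a shift and turn from the pose commanded when the call began, along the tool's axes at that moment; what a row does not reach only later rows make up. A row lasts 1/8 s, in which the tool goes at most 62.5 mm and 10.7 degrees, less where a joint would pass 70% of its speed; a pose out of reach is approached as far as the arm can. A call with a gripper value outside its range is refused whole. The fingers move at their own pace and stop on an object; "grip_force" is the grip in N (left out, the last holds). Time passes only in rows, so rows that repeat a pose let the fingers close. It gives the time, the measured TCP pose, the force and the opening at its end, in the units of the state.
- monitor.get_obs(): the state, without advancing time (a new reading comes with each control period).
- eyes.camera(name): name is "scene" or "side" or "wrist"; returns (picture, depth): 420x560x3 uint8, blue, green, red; 420x560 float32, m along the optical axis (not along the pixel's ray), 0 where there is no reading.
- eyes.camera_info(name): a dict with "intrinsics" (3x3 intrinsics, pixels), "extrinsics" (4x4, takes a point from world to camera coordinates); the wrist camera has in their place "tool_from_camera" (4x4, takes a point from camera to tool coordinates, whose origin is the TCP and whose axes are the tool frame's). Camera axes: x right, y down, z forward; pixel columns grow to the right and rows downward; lengths in m; the calibration is good to about 2 mm. A picture is of the moment at which its call begins: read the wrist's pose just before it. camera_info takes no time and is no camera call.
- ticket.hand_in(): hands the job in, once; it reports no verdict.
Trained networks look in the newest picture that a camera, given by its name, has taken for a name from the list of things; names that differ only in an ending like _2 or _b are one class to them, and where a whole thing is asked for, a point or a joint stands for the part that bears it (a point fixed in the world has none). Each returns a list of dicts, best first, with "confidence" (0 to 1); they miss things now and then, are a little off and sometimes report something else, mostly with a low value. They report only what shows in the picture. A call takes as long as a camera call. They do not tell look-alikes from the thing itself.
- models.boxes_of(camera, thing): "point" ([x, y, z] in m, in the coordinates of the camera as it stood for that picture, good to about 4 mm: the middle of the surface that is visible of it).
The state is a dict: "clock": time; "joint_pos": joint angles; "joint_velocities": joint speeds; "tau": joint torques, N m; "position": TCP position; "ee_rot": TCP orientation; "ft_force": force on the tool from outside, world axes, zero at the start; "torque": the same for the moment, N m; "grip_width": opening from 0.0 (shut) to 1.0 (fully open).
Only numpy, scipy, OpenCV 4.12 (cv2) and the standard library are available. Lean on these libraries where they do the work, as an engineer would, in place of code of your own. Each camera call takes 0.05 s, during which the arm holds its last target. There are 200 camera calls.

TASK

Take the spacing collar off the stub milling arbor: turn it by feel until its keyway meets the arbor's key, slide it gently up and off the open end without forcing it, and lay it down flat, without dropping it, in the free part of the wooden tray. Leave the other parts where they are, and let go of the collar.

Things in the scene. Friction and masses are not known exactly. Their poses are not given: they have to be found in the camera images.
- collar: The spacing collar on the arbor: plain steel ring, round outside 52 mm, bore 35 mm, 30 mm long, 0.2 to 0.4 kg. Origin: centre of its lower face; z up along the bore. One keyway, 10 mm wide, 23 mm from axis to bottom, runs the length of the bore at the collar's own +x side. It rests on the arbor's shoulder (50 mm wide, 98 mm above the bench) below the key, free to turn.
- fixture: Grey toolholder fixture, bolted down: plate 90 x 120 x 10 mm, round housing 86 mm wide; origin at the centre of its underside, z up. The arbor stands upright in its centre, locked at no fixed angle: the fixture's yaw does not tell where the key is. Its flange is 63 mm wide, 62 to 90 mm above the bench.
- tray: Flat wooden tray on the bench, fixed: outside 240 mm along its x and 150 mm along its y, walls 6 mm thick and only 16 mm high, floor 6 mm thick. Origin at the centre of its underside, z up. The half towards its own -x is free; the wide collar lies in the +x half.
- wide_collar: Another steel collar, 66 mm outside diameter, 20 mm high, lying in the tray; to be left alone. Origin: centre of its lower face.
- cutter: Side-and-face milling cutter, toothed disc 63 mm in diameter, 12 mm thick, lying on the bench; to be left alone. Origin: centre of its lower face.
- screw: Arbor clamping screw standing on its 42 mm round head, 38 mm high in all; to be left alone. Origin: centre of its underside.
- spigot_end (a point): Centre of the open upper end of the arbor's plain steel spigot, 32 mm in diameter, 162 mm above the bench; the spigot is fixed at its foot. Once the collar is raised off its shoulder, more than 40 N between it and the arbor or key counts as forcing.
- key_foot (a point): Point on the spigot's axis at the height of the key's lower end, 132 mm. The key, 8 mm wide, stands 5 mm out of one side of the spigot up to 150 mm, and stops the collar after 4 mm of lift. Not measured: it lies 15 to 85 degrees anticlockwise (from above) of the starting keyway. Turn so under 5 N of upward pull; with the keyway under the key (1 mm play each side) the pull vanishes and it rises
There are look-alikes about, which are no part of the job. Leave any purple or red look-alike of the collar alone.

How it is judged:
At the end, for the whole second after the job is handed in: The collar lies flat (axis within about 4.5 degrees of upright) and at rest on the floor of the tray (lower face within 4 mm of it), inside the walls, beside the wide collar, and is let go (x of collar in the frame of tray between -0.095 and 0.03 m and y of collar in the frame of tray between -0.05 and 0.05 m and z of collar in the frame of tray below 0.01 m and angle between collar's own z axis and vertical below 0.08 rad and linear speed of collar below 0.02 m/s); the robot touches nothing.
It fails at once if the collar, once raised off its shoulder, is forced against the arbor or its key (more than 40 N) (contact force between collar and fixture above 40 N and z of collar in the frame of fixture above 0.0995 m).
It fails at once if the collar is dropped into the tray (faster than 0.45 m/s just above its floor) (linear speed of collar above 0.45 m/s and z of collar in the frame of tray below 0.03 m).
It fails at once if the wide collar is moved by more than 15 mm (distance of wide_collar from where it was at the start of the episode above 0.015 m).
It fails at once if the cutter is moved by more than 15 mm (distance of cutter from where it was at the start of the episode above 0.015 m).
It fails at once if the screw is moved by more than 15 mm (distance of screw from where it was at the start of the episode above 0.015 m).
It also fails if it takes over 64 s, if anything falls off the work surface, if the arm or the gripper's body presses on something with over 40 N, if the wrist force passes 120 N, or if a joint passes its speed limit or range.

## Working session

There is one attempt and no reset: what is moved stays moved. The work goes in short steps, Python scripts to look and compute and a tool call to move; the robot and the scene stay as the last step left them, time stands still between calls to the robot, and variables do not carry over. Pictures are saved under pics/ and viewed, about 8 in all and at most 12, crops included, and the job is handed in when it is done.

Besides the shell and the picture viewer there is one more tool, called after ">>>" as name([rows], argument=value, ...), one row to a line, values as JSON. servo_tool: Moves the arm, as the interface text tells. Its arguments: {"type":"object","properties":{"motion":{"type":"array"},"grip_force":{"type":"number"}},"required":["motion"]}

```bash
mkdir -p pics
cat > h.py <<'E'
import numpy as np, cv2
from workcell import monitor, eyes, ticket, models
from scipy.spatial.transform import Rotation as R
def toworld(cam,o=None):
    i=eyes.camera_info(cam)
    if cam!="wrist": return np.linalg.inv(np.array(i["extrinsics"])), np.array(i["intrinsics"])
    o=o or monitor.get_obs(); T=np.eye(4); T[:3,:3]=R.from_quat(o["ee_rot"]).as_matrix(); T[:3,3]=o["position"]
    return T@np.array(i["tool_from_camera"]), np.array(i["intrinsics"])
def px(K,p): q=K@p; return (q[:2]/q[2]).round(0)
def cloud(cam,d,o=None):
    T,K=toworld(cam,o); v,u=np.mgrid[:d.shape[0],:d.shape[1]]
    P=np.stack([(u-K[0,2])/K[0,0]*d,(v-K[1,2])/K[1,1]*d,d],-1)
    return P@T[:3,:3].T+T[:3,3]
E
python3 - <<'E'
from h import *
o=monitor.get_obs(); print({k:np.round(v,3) for k,v in o.items()})
ims=[]
for c in ["scene","side"]:
    im,d=eyes.camera(c); np.savez(f"{c}0.npz",im=im,d=d); cv2.imwrite(f"pics/{c}0.png",im)
    T,K=toworld(c)
    for n in ["collar","fixture","tray","wide_collar","cutter","screw","spigot_end","key_foot"]:
        for r in models.boxes_of(c,n)[:4]:
            p=np.array(r["point"]); print(c,n,round(r["confidence"],2),px(K,p),(T[:3,:3]@p+T[:3,3]).round(3))
E
```

```text
{'clock': np.float64(0.0), 'joint_pos': array([ 1.218,  0.333, -0.065,  1.461,  0.022,  1.35 , -0.089]), 'joint_velocities': array([-0.   , -0.   , -0.   ,  0.001,  0.   ,  0.002,  0.   ]), 'tau': array([-0.0000e+00, -6.2545e+01,  4.9000e-02, -3.9159e+01,  1.6000e-02,
        1.0000e-02, -0.0000e+00]), 'position': array([ 0.202, -0.591,  0.231]), 'ee_rot': array([ 0.814, -0.581, -0.001, -0.   ]), 'ft_force': array([-0.531,  0.4  , -0.163]), 'torque': array([ 0.017,  0.019, -0.05 ]), 'grip_width': np.float64(0.998)}
scene collar 0.93 [381. 198.] [0.652 0.269 0.022]
scene collar 0.85 [313. 141.] [0.431 0.262 0.024]
scene collar 0.8 [366. 147.] [0.526 0.345 0.026]
scene collar 0.64 [337. 156.] [0.559 0.208 0.123]
scene fixture 0.7 [330. 178.] [0.556 0.197 0.056]
scene fixture 0.16 [166. 272.] [ 0.503 -0.194  0.003]
scene tray 0.96 [168. 272.] [ 0.505 -0.191  0.003]
scene tray 0.69 [304. 298.] [ 0.723 -0.018  0.014]
scene wide_collar 0.78 [187. 291.] [ 0.572 -0.185  0.021]
scene cutter 0.95 [304. 299.] [ 0.724 -0.018  0.013]
scene screw 0.78 [234. 199.] [0.446 0.016 0.012]
scene spigot_end 0.96 [331. 179.] [0.558 0.2   0.052]
scene key_foot 0.89 [330. 181.] [0.559 0.196 0.049]
side collar 0.87 [168. 278.] [0.645 0.275 0.024]
side collar 0.79 [227. 259.] [0.526 0.235 0.118]
side collar 0.73 [266. 341.] [0.424 0.264 0.029]
side collar 0.59 [178. 348.] [0.522 0.356 0.025]
side fixture 0.6 [229. 290.] [0.523 0.242 0.052]
side tray 0.77 [378. 197.] [ 0.485 -0.178  0.005]
side wide_collar 0.95 [346. 180.] [ 0.563 -0.168  0.023]
side cutter 0.7 [246. 193.] [ 0.722 -0.004  0.008]
side screw 0.69 [346. 257.] [0.436 0.024 0.011]
side spigot_end 0.84 [229. 293.] [0.52  0.245 0.049]
side key_foot 0.57 [227. 292.] [0.523 0.246 0.052]
```

```bash
python3 -c "
import cv2,numpy as np
a=cv2.imread('pics/scene0.png');b=cv2.imread('pics/side0.png')
print(a.shape)"
```

```text
(420, 560, 3)
```

View pics/scene0.png

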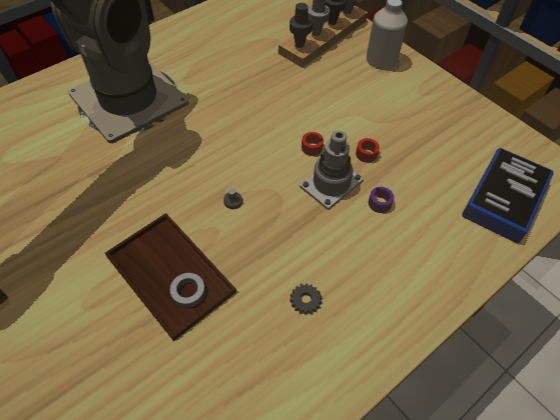

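View pics/side0.png

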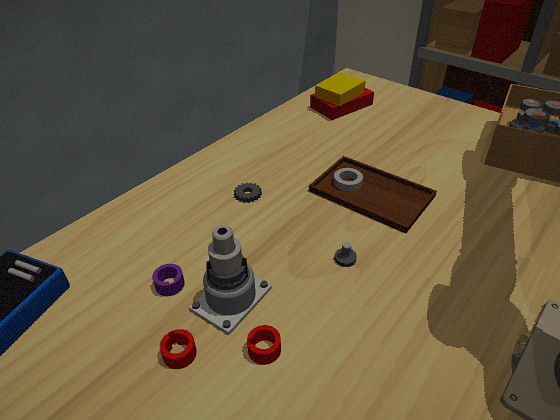

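The pictures show four collar candidates: red rings at scene (313,141) and (367,148), a purple ring at (381,198), and the plain steel ring on the arbor at (337,156). By the description I choose the steel ring on the arbor. Next I measure it and the tray from depth, with a close crop to check.

Run:
```python
from h import *
from scipy.optimize import least_squares
for c in ["scene","side"]:
    f=np.load(c+"0.npz"); P=cloud(c,f["d"]); ok=f["d"]>0
    def fit(z0,z1,r,c0):
        m=ok&(P[...,2]>z0)&(P[...,2]<z1)&(np.hypot(P[...,0]-c0[0],P[...,1]-c0[1])<.06)
        q=P[m]; s=least_squares(lambda x:np.hypot(q[:,0]-x[0],q[:,1]-x[1])-r,c0,loss="soft_l1",f_scale=.001)
        return s.x.round(4),len(q),np.abs(s.fun).mean().round(4)
    print(c,"collar",fit(.102,.124,.026,[.54,.22]),"spigot",fit(.135,.158,.016,[.54,.22]),"flange",fit(.066,.086,.0315,[.54,.22]),"wide",fit(.01,.024,.033,[.565,-.175]))
    m=ok&(P[...,2]>.155)&(np.hypot(P[...,0]-.54,P[...,1]-.22)<.05); print("top",P[m].mean(0).round(4),P[m][:,2].max().round(4))
    # tray: dark brown
    im=f["im"].astype(int); br=ok&(P[...,2]<.03)&(im.sum(2)<190)&(im[...,2]>im[...,0]+10)&(np.hypot(P[...,0]-.5,P[...,1]+.19)<.16)
    n,l,st,_=cv2.connectedComponentsWithStats(br.astype(np.uint8)); k=1+st[1:,4].argmax()
    q=P[l==k][:,:2].astype(np.float32); print("tray",cv2.minAreaRect(q*1000),len(q))
a=cv2.imread("pics/side0.png")[210:340,170:290]; b=cv2.imread("pics/scene0.png")[115:215,285:405]
b=cv2.resize(b,(400,433*100//130)); cv2.imwrite("pics/crop.png",np.hstack([cv2.resize(a,(400,433)),cv2.copyMakeBorder(b,0,433-b.shape[0],0,0,0)]))
```

```text
scene collar (array([0.5397, 0.2224]), 180, np.float64(0.0015)) spigot (array([0.5407, 0.2223]), 136, np.float64(0.0015)) flange (array([0.5391, 0.2231]), 192, np.float64(0.0013)) wide (array([ 0.5705, -0.1812]), 430, np.float64(0.0087))
top [0.542  0.2196 0.1598] 0.1636
tray ((508.43951416015625, -187.7408447265625), (242.94459533691406, 154.5315399169922), 3.0449957847595215) 7427
side collar (array([0.5419, 0.2247]), 318, np.float64(0.0006)) spigot (array([0.542 , 0.2248]), 225, np.float64(0.0005)) flange (array([0.5427, 0.224 ]), 328, np.float64(0.0013)) wide (array([ 0.5694, -0.1779]), 298, np.float64(0.0072))
top [0.5389 0.2273 0.1604] 0.1632
tray ((508.42510986328125, -185.8915557861328), (242.9589385986328, 156.36160278320312), 2.807249069213867) 4439
```

View pics/crop.png

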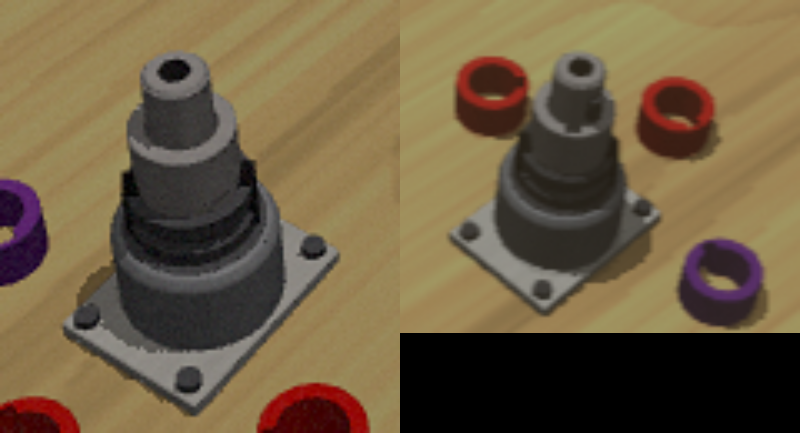

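The crop confirms it: a plain steel ring sits under the spigot, the key shows on the scene-camera side at about crop (597,112), and black lugs stand at the flange. The rings on the bench are coloured look-alikes. Now I work out the move to above the arbor.

Run:
```python
from h import *
i=eyes.camera_info("wrist"); print(np.round(i["tool_from_camera"],3),np.round(i["intrinsics"],1))
o=monitor.get_obs(); M=R.from_quat(o["ee_rot"]).as_matrix(); print(M.round(3))
for w in [(.5,-.2,.29),(.541,.2235,.29)]: print(w,(M.T@(np.array(w)-o["position"])).round(3))
```

```text
[[ 1.    -0.001 -0.    -0.001]
 [ 0.001  0.96   0.28  -0.071]
 [-0.    -0.28   0.96  -0.143]
 [ 0.     0.     0.     1.   ]] [[370.5   0.  280.9]
 [  0.  370.5 211.3]
 [  0.    0.    1. ]]
[[ 0.324 -0.946  0.   ]
 [-0.946 -0.324 -0.   ]
 [ 0.    -0.    -1.   ]]
(0.5, -0.2, 0.29) [-0.274 -0.408 -0.059]
(0.541, 0.2235, 0.29) [-0.661 -0.584 -0.059]
```

>>> servo_tool([
  [1,-0.274,-0.408,-0.06,0,0,-46],
  [1,-0.274,-0.408,-0.06,0,0,-46],
  [1,-0.274,-0.408,-0.06,0,0,-46],
  [1,-0.274,-0.408,-0.06,0,0,-46],
  [1,-0.274,-0.408,-0.06,0,0,-46],
  [1,-0.274,-0.408,-0.06,0,0,-46],
  [1,-0.274,-0.408,-0.06,0,0,-46],
  [1,-0.661,-0.584,-0.06,0,0,-93],
  [1,-0.661,-0.584,-0.06,0,0,-93],
  [1,-0.661,-0.584,-0.06,0,0,-93],
  [1,-0.661,-0.584,-0.06,0,0,-93],
  [1,-0.661,-0.584,-0.06,0,0,-93],
  [1,-0.661,-0.584,-0.06,0,0,-93],
  [1,-0.661,-0.584,-0.06,0,0,-93],
  [1,-0.661,-0.584,-0.06,0,0,-93],
  [1,-0.661,-0.584,-0.06,0,0,-93],
  [1,-0.661,-0.584,-0.06,0,0,-93],
])

```text
clock: 3.02
position: [0.5411, 0.2224, 0.2912]
ee_rot: [0.982, 0.19, -0.0, 0.0]
ft_force: [0.1, 0.2, -0.8]
grip_width: 0.999
```

Run:
```python
from h import *
o=monitor.get_obs(); print({k:np.round(v,3) for k,v in o.items()})
im,d=eyes.camera("wrist"); np.savez("w1.npz",im=im,d=d,pos=o["position"],rot=o["ee_rot"])
T,K=toworld("wrist",o)
c=np.linalg.inv(T)@[.541,.2235,.128,1]; p=px(K,c[:3]).astype(int); print(p)
# top-down rectified view about the axis at collar top plane z=.128, 0.2 mm/px, world x right, y up
def rect(z,half=.05,n=400):
    g=np.linspace(-half,half,n); X,Y=np.meshgrid(.541+g,.2235-g)
    W=np.stack([X,Y,np.full_like(X,z),np.ones_like(X)],-1)@np.linalg.inv(T).T
    u=K[0,0]*W[...,0]/W[...,2]+K[0,2]; v=K[1,1]*W[...,1]/W[...,2]+K[1,2]
    return cv2.remap(im,u.astype(np.float32),v.astype(np.float32),cv2.INTER_CUBIC)
cv2.imwrite("pics/w1.png",np.vstack([np.hstack([rect(.128),rect(.150)]),cv2.resize(im,(267,200)).repeat(1,0) if 0 else cv2.copyMakeBorder(cv2.resize(im,(267,200)),0,0,0,533,0)]))
```

```text
{'clock': np.float64(3.025), 'joint_pos': array([ 0.203,  0.326, -0.848,  1.442,  0.244,  1.483, -0.259]), 'joint_velocities': array([ 0.021, -0.01 ,  0.01 ,  0.004,  0.001, -0.002, -0.001]), 'tau': array([-1.8810e+00, -5.1070e+01, -1.0069e+01, -3.8879e+01, -1.0000e-01,
       -4.5000e-02, -5.0000e-02]), 'position': array([0.541, 0.222, 0.291]), 'ee_rot': array([ 0.982,  0.19 , -0.   ,  0.   ]), 'ft_force': array([ 0.057,  0.165, -0.767]), 'torque': array([-0.017,  0.029, -0.01 ]), 'grip_width': np.float64(0.999)}
[282 191]
```

View pics/w1.png

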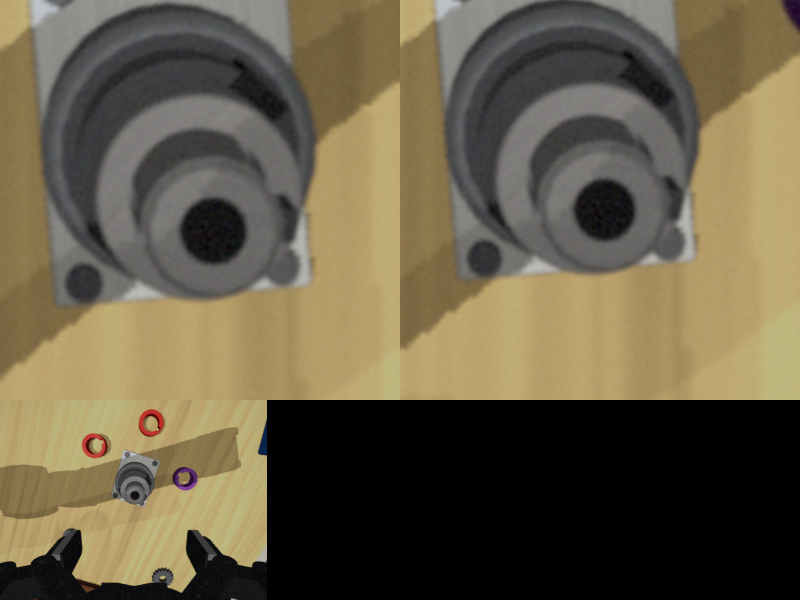

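The collar ring is centred as measured, at (200,195) in the left rectified view. The key is the dark block at (672,190) on the right, at a world angle of about +8°. The spigot hides the keyway side, so I shift the camera to look from the other side.

>>> servo_tool([
  [1,0.01,0.12,0,0,0,0],
  [1,0.01,0.12,0,0,0,0],
  [1,0.01,0.12,0,0,0,0],
  [1,0.01,0.12,0,0,0,0],
])

```text
clock: 3.58
position: [0.5948, 0.1147, 0.2915]
ee_rot: [0.982, 0.189, 0.0, 0.0]
ft_force: [-0.0, 0.5, 1.1]
grip_width: 1.001
```

```bash
cat >> h.py <<'E'
def rect(im,T,K,z,c=(.541,.2235),half=.04,n=400):
    g=np.linspace(-half,half,n); X,Y=np.meshgrid(c[0]+g,c[1]-g)
    W=np.stack([X,Y,np.full_like(X,z),np.ones_like(X)],-1)@np.linalg.inv(T).T
    u=K[0,0]*W[...,0]/W[...,2]+K[0,2]; v=K[1,1]*W[...,1]/W[...,2]+K[1,2]
    return cv2.remap(im,u.astype(np.float32),v.astype(np.float32),cv2.INTER_CUBIC)
E
python3 - <<'E'
from h import *
from scipy.optimize import least_squares
o=monitor.get_obs(); print(o["clock"],np.round(o["position"],4))
im,d=eyes.camera("wrist"); np.savez("w2.npz",im=im,d=d,pos=o["position"],rot=o["ee_rot"])
T,K=toworld("wrist",o); P=cloud("wrist",d,o)
m=(d>0)&(P[...,2]>.1)&(P[...,2]<.17)&(np.hypot(P[...,0]-.541,P[...,1]-.2235)<.045)
for z0,z1 in [(.156,.17),(.143,.153),(.124,.132)]:
    q=P[m&(P[...,2]>z0)&(P[...,2]<z1)]; print(z0,len(q),q.mean(0).round(4),q.min(0).round(4),q.max(0).round(4))
A=cv2.convertScaleAbs(im,alpha=1.6,beta=10)
cv2.imwrite("pics/w2.png",np.hstack([rect(A,T,K,.128),rect(A,T,K,.150)]))
E
```

```text
3.575 [0.5948 0.1147 0.2915]
0.156 1961 [0.5409 0.2238 0.1623] [0.5249 0.2081 0.156 ] [0.5566 0.24   0.1652]
0.143 164 [0.5545 0.218  0.1492] [0.5305 0.208  0.1433] [0.5618 0.2262 0.1526]
0.124 1597 [0.5417 0.2205 0.1285] [0.5147 0.1981 0.124 ] [0.5665 0.2501 0.1318]
```

View pics/w2.png

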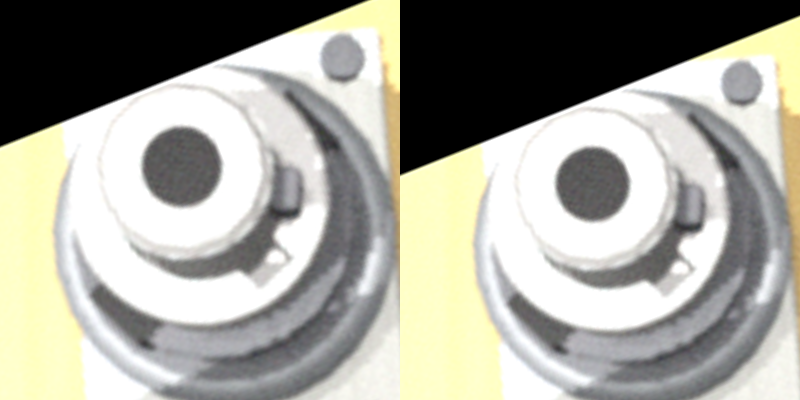

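Clear view: the keyway notch is centred near (272,275) in the left panel, at about -47° in the world. The key at (690,205) in the right panel is at about -7°, so roughly 40° anticlockwise is needed. Two black lugs lie on the 42°/222° line, so I check their height and plan the grasp.

Run:
```python
from h import *
f=np.load("w2.npz"); o=dict(position=f["pos"],ee_rot=f["rot"]); P=cloud("wrist",f["d"],o); d=f["d"]
r=np.hypot(P[...,0]-.541,P[...,1]-.2238); a=np.degrees(np.arctan2(P[...,1]-.2238,P[...,0]-.541))
m=(d>0)&(r>.0275)&(r<.034)&(P[...,2]>.05)
for t in range(-180,180,20):
    z=P[...,2][m&(a>=t)&(a<t+20)]
    if len(z)>3: print(t,len(z),np.percentile(z,[50,95]).round(3))
M=R.from_quat(f["rot"]).as_matrix()
print((M.T@(np.array([.541,.2238,.2])-f["pos"])).round(4), "yaw",np.degrees(np.arctan2(M[1,0],M[0,0])))
```

```text
-180 12 [0.091 0.091]
-160 54 [0.092 0.093]
-140 90 [0.092 0.093]
-120 92 [0.09  0.092]
-100 102 [0.087 0.091]
-80 105 [0.082 0.091]
-60 110 [0.078 0.092]
-40 106 [0.085 0.092]
-20 94 [0.088 0.092]
0 83 [0.09  0.092]
20 77 [0.091 0.093]
40 45 [0.091 0.093]
[-0.0094 -0.1213  0.0914] yaw 21.790591673393426
```

All of it lies at or below 0.093 m, so any yaw is clear. I move over the arbor at the current yaw.

>>> servo_tool([
  [1,-0.0095,-0.1215,0.03,0,0,0],
  [1,-0.0095,-0.1215,0.06,0,0,0],
  [1,-0.0095,-0.1215,0.09,0,0,0],
  [1,-0.0095,-0.1215,0.09,0,0,0],
  [1,-0.0095,-0.1215,0.09,0,0,0],
  [1,-0.0095,-0.1215,0.09,0,0,0],
])

```text
clock: 4.38
position: [0.542, 0.2243, 0.203]
ee_rot: [0.982, 0.189, 0.001, -0.0]
ft_force: [0.0, -0.7, 0.2]
grip_width: 0.997
```

>>> servo_tool([
  [1,-0.001,0,0.03,0,0,0],
  [1,-0.001,0,0.06,0,0,0],
  [1,-0.001,0,0.085,0,0,0],
  [1,-0.001,0,0.1,0,0,0],
  [1,-0.001,0,0.105,0,0,0],
  [1,-0.001,0,0.105,0,0,0],
  [1,-0.001,0,0.105,0,0,0],
])

```text
clock: 5.25
position: [0.5404, 0.2247, 0.0973]
ee_rot: [0.982, 0.19, 0.001, -0.0]
ft_force: [-0.0, -0.0, -0.9]
grip_width: 1.0
```

>>> servo_tool([
  [0.5,0,0,0,0,0,0],
  [0.5,0,0,0,0,0,0],
  [0.5,0,0,0,0,0,0],
  [0.5,0,0,0,0,0,0],
  [0.5,0,0,0,0,0,0],
  [0.5,0,0,0,0,0,0],
], grip_force=40)

```text
clock: 6.0
position: [0.5402, 0.2245, 0.097]
ee_rot: [0.982, 0.19, 0.0, 0.0]
ft_force: [-0.9, -0.1, 5.5]
grip_width: 0.591
```

>>> servo_tool([
  [0.45,0,0,-0.001,0,0,0],
  [0.45,0,0,-0.002,0,0,0],
  [0.45,0,0,-0.002,0,0,-7],
  [0.45,0,0,-0.002,0,0,-14],
  [0.45,0,0,-0.002,0,0,-21],
  [0.45,0,0,-0.002,0,0,-28],
  [0.45,0,0,-0.002,0,0,-28],
  [0.45,0,0,-0.002,0,0,-28],
])

```text
clock: 7.0
position: [0.5396, 0.2242, 0.0981]
ee_rot: [0.907, 0.421, -0.0, 0.0]
ft_force: [-0.4, 0.5, -3.8]
grip_width: 0.598
```

>>> servo_tool([
  [0.45,0,0,-0.001,0,0,0],
  [0.45,0,0,-0.0015,0,0,0],
  [0.45,0,0,-0.0015,0,0,0],
])

```text
clock: 7.38
position: [0.5399, 0.2244, 0.0999]
ee_rot: [0.907, 0.422, 0.0, 0.0]
ft_force: [0.2, 0.1, -3.8]
grip_width: 0.595
```

>>> servo_tool([
  [0.45,0,0,-0.001,0,0,0],
  [0.45,0,0,-0.001,0,0,0],
  [0.45,0,0,-0.001,0,0,0],
])

```text
clock: 7.75
position: [0.5398, 0.2244, 0.1008]
ee_rot: [0.907, 0.422, -0.0, 0.0]
ft_force: [-0.2, -0.2, -2.8]
grip_width: 0.595
```

>>> servo_tool([
  [0.45,0,0,-0.0008,0,0,0],
  [0.45,0,0,-0.0008,0,0,0],
  [0.45,0,0,-0.0008,0,0,0],
])

```text
clock: 8.12
position: [0.5397, 0.2243, 0.1013]
ee_rot: [0.907, 0.422, -0.0, 0.0]
ft_force: [0.8, 0.6, -6.9]
grip_width: 0.594
```

The key stop is felt at 4.3 mm lift, with about 3.5 N of pull beyond the weight. Now I turn in small steps under this pull.

>>> servo_tool([
  [0.45,0,0,0,0,0,-2],
  [0.45,0,0,0,0,0,-4],
  [0.45,0,0,0,0,0,-4],
])

```text
clock: 8.5
position: [0.5398, 0.224, 0.1014]
ee_rot: [0.891, 0.453, -0.0, 0.0]
ft_force: [-0.1, -1.1, -7.3]
grip_width: 0.597
```

>>> servo_tool([
  [0.45,0,0,0,0,0,-2],
  [0.45,0,0,0,0,0,-3],
  [0.45,0,0,0,0,0,-3],
])

```text
clock: 8.88
position: [0.5399, 0.2245, 0.1017]
ee_rot: [0.879, 0.477, 0.0, -0.0]
ft_force: [-0.5, -2.9, -5.7]
grip_width: 0.595
```

>>> servo_tool([
  [0.45,0,0,0,0,0,-2],
  [0.45,0,0,0,0,0,-2],
  [0.45,0,0,0,0,0,-2],
])

```text
clock: 9.25
position: [0.54, 0.2248, 0.102]
ee_rot: [0.871, 0.492, 0.0, -0.0]
ft_force: [-0.9, 0.5, -3.7]
grip_width: 0.594
```

The pull vanished at 37° and the collar rose. Next, 2° more towards the middle, then a gentle lift.

>>> servo_tool([
  [0.45,0,0,0,0,0,-2],
  [0.45,0,0,0,0,0,-2],
  [0.45,0,0,-0.001,0,0,-2],
  [0.45,0,0,-0.002,0,0,-2],
  [0.45,0,0,-0.002,0,0,-2],
])

```text
clock: 9.88
position: [0.5399, 0.2244, 0.1037]
ee_rot: [0.862, 0.507, 0.0, 0.0]
ft_force: [-0.3, 0.2, -3.6]
grip_width: 0.594
```

>>> servo_tool([
  [0.45,0,0,-0.001,0,0,0],
  [0.45,0,0,-0.0025,0,0,0],
  [0.45,0,0,-0.004,0,0,0],
  [0.45,0,0,-0.005,0,0,0],
  [0.45,0,0,-0.006,0,0,0],
])

```text
clock: 10.5
position: [0.5399, 0.2243, 0.1097]
ee_rot: [0.862, 0.507, -0.0, 0.0]
ft_force: [0.4, -0.0, -3.3]
grip_width: 0.595
```

Run:
```python
from h import *
o=monitor.get_obs(); print(np.round(o["ft_force"],2),np.round(o["torque"],3),np.round(o["position"],4),np.round(o["joint_pos"],2))
```

```text
[ 0.39 -0.01 -3.3 ] [-0.002 -0.001  0.034] [0.5399 0.2243 0.1097] [ 0.26  0.51 -0.93  1.68  0.44  1.18  0.28]
```

Free and with no side load. I continue lifting gently.

>>> servo_tool([
  [0.45,0,0,-0.002,0,0,0],
  [0.45,0,0,-0.004,0,0,0],
  [0.45,0,0,-0.006,0,0,0],
  [0.45,0,0,-0.008,0,0,0],
  [0.45,0,0,-0.01,0,0,0],
  [0.45,0,0,-0.012,0,0,0],
])

```text
clock: 11.25
position: [0.5399, 0.2244, 0.1217]
ee_rot: [0.862, 0.507, 0.0, 0.0]
ft_force: [0.3, 0.5, -2.4]
grip_width: 0.595
```

>>> servo_tool([
  [0.45,0,0,-0.002,0,0,0],
  [0.45,0,0,-0.004,0,0,0],
  [0.45,0,0,-0.006,0,0,0],
  [0.45,0,0,-0.008,0,0,0],
  [0.45,0,0,-0.01,0,0,0],
  [0.45,0,0,-0.012,0,0,0],
  [0.45,0,0,-0.014,0,0,0],
])

```text
clock: 12.12
position: [0.5399, 0.2244, 0.1357]
ee_rot: [0.862, 0.507, -0.0, 0.0]
ft_force: [0.6, 0.2, -3.4]
grip_width: 0.6
```

>>> servo_tool([
  [0.45,0,0,-0.003,0,0,0],
  [0.45,0,0,-0.006,0,0,0],
  [0.45,0,0,-0.009,0,0,0],
  [0.45,0,0,-0.012,0,0,0],
  [0.45,0,0,-0.015,0,0,0],
  [0.45,0,0,-0.018,0,0,0],
])

```text
clock: 12.88
position: [0.5399, 0.2244, 0.1538]
ee_rot: [0.862, 0.507, 0.0, 0.0]
ft_force: [-0.6, -0.8, -4.2]
grip_width: 0.592
```

>>> servo_tool([
  [0.45,0,0,-0.003,0,0,0],
  [0.45,0,0,-0.006,0,0,0],
  [0.45,0,0,-0.009,0,0,0],
  [0.45,0,0,-0.015,0,0,0],
  [0.45,0,0,-0.025,0,0,0],
  [0.45,0,0,-0.04,0,0,0],
  [0.45,0,0,-0.05,0,0,0],
])

```text
clock: 13.75
position: [0.5402, 0.2247, 0.2052]
ee_rot: [0.862, 0.507, 0.001, 0.0]
ft_force: [0.4, -0.1, -2.5]
grip_width: 0.597
```

Run:
```python
from h import *
o=monitor.get_obs(); print(o["clock"],np.round(o["ft_force"],2),np.round(o["torque"],3),np.round(o["position"],4),np.round(o["joint_pos"],2))
M=R.from_quat(o["ee_rot"]).as_matrix(); c,s=np.cos(np.radians(3)),np.sin(np.radians(3))
t=np.array([.508-.055*c,-.187-.055*s,o["position"][2]]); print(t,(M.T@(t-o["position"])).round(4),np.degrees(np.arctan2(M[1,0],M[0,0])))
im,d=eyes.camera("side"); cv2.imwrite("pics/lift.png",im)
```

```text
13.75 [ 0.44 -0.06 -2.48] [ 0.022 -0.007  0.001] [0.5402 0.2247 0.2052] [ 0.29  0.42 -0.98  1.57  0.36  1.34  0.34]
[ 0.45307538 -0.18987848  0.2051501 ] [-4.046e-01  1.255e-01 -3.000e-04] 60.89838648316974
```

View pics/lift.png

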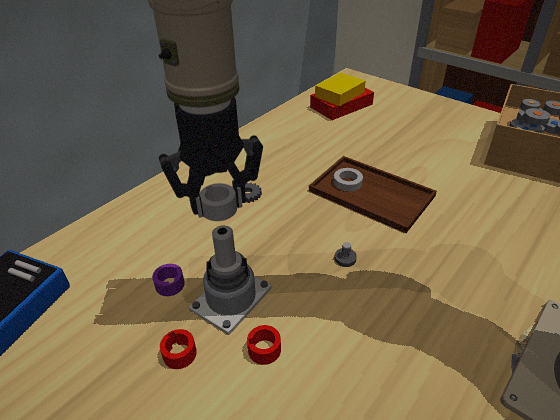

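The side view shows the collar gripped level at (218,200), clear of the spigot at (224,235), with everything else in place. I carry it over to the free half of the tray.

>>> servo_tool([
  [0.45,-0.03,0.01,-0.01,0,0,0],
  [0.45,-0.08,0.025,-0.01,0,0,0],
  [0.45,-0.135,0.042,-0.01,0,0,0],
  [0.45,-0.19,0.059,-0.01,0,0,0],
  [0.45,-0.245,0.076,0,0,0,0],
  [0.45,-0.3,0.093,0.02,0,0,0],
  [0.45,-0.35,0.1085,0.04,0,0,0],
  [0.45,-0.385,0.1195,0.06,0,0,0],
  [0.45,-0.405,0.1255,0.08,0,0,0],
  [0.45,-0.405,0.1255,0.1,0,0,0],
  [0.45,-0.405,0.1255,0.12,0,0,0],
  [0.45,-0.405,0.1255,0.14,0,0,0],
  [0.45,-0.405,0.1255,0.14,0,0,0],
  [0.45,-0.405,0.1255,0.14,0,0,0],
])

```text
clock: 15.55
position: [0.4531, -0.1906, 0.0645]
ee_rot: [0.862, 0.507, 0.0, 0.0]
ft_force: [1.9, 0.9, -2.8]
grip_width: 0.596
```

>>> servo_tool([
  [0.45,0,0,0.015,0,0,0],
  [0.45,0,0,0.03,0,0,0],
  [0.45,0,0,0.042,0,0,0],
  [0.45,0,0,0.05,0,0,0],
  [0.45,0,0,0.054,0,0,0],
  [0.45,0,0,0.056,0,0,0],
  [0.45,0,0,0.057,0,0,0],
  [0.45,0,0,0.057,0,0,0],
])

```text
clock: 16.55
position: [0.4527, -0.1906, 0.0068]
ee_rot: [0.862, 0.507, 0.0, 0.0]
ft_force: [-0.9, 0.4, -3.2]
grip_width: 0.593
```

Run:
```python
from h import *
o=monitor.get_obs(); print(o["clock"],np.round(o["ft_force"],2),np.round(o["position"],4))
im,d=eyes.camera("side"); cv2.imwrite("pics/place.png",cv2.resize(im[140:250,290:460],None,fx=4,fy=4))
```

```text
16.55 [-0.95  0.35 -3.22] [ 0.4527 -0.1906  0.0068]
```

View pics/place.png

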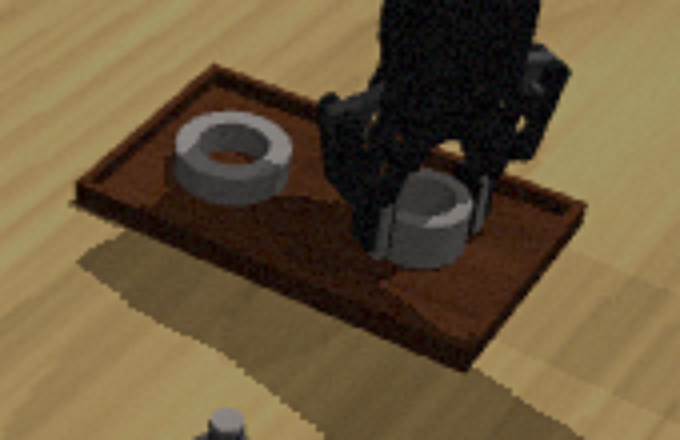

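The collar hangs about 2 mm above the free floor at (425,220), well inside the walls and clear of the wide collar at (233,155). I lower it by feel.

>>> servo_tool([
  [0.45,0,0,0.0007,0,0,0],
  [0.45,0,0,0.0014,0,0,0],
  [0.45,0,0,0.0014,0,0,0],
])

```text
clock: 16.98
position: [0.4525, -0.1906, 0.0052]
ee_rot: [0.862, 0.507, -0.0, 0.0]
ft_force: [-0.2, -0.3, -3.2]
grip_width: 0.597
```

>>> servo_tool([
  [0.45,0,0,0.0006,0,0,0],
  [0.45,0,0,0.0006,0,0,0],
  [0.45,0,0,0.0006,0,0,0],
])

```text
clock: 17.35
position: [0.4526, -0.1906, 0.005]
ee_rot: [0.862, 0.507, -0.0, 0.0]
ft_force: [-2.1, 1.4, 6.5]
grip_width: 0.595
```

It touches the floor (force reversed to +6.5 N). I release it and rise straight up.

>>> servo_tool([
  [0.62,0,0,0,0,0,0],
  [0.66,0,0,0,0,0,0],
  [0.72,0,0,0,0,0,0],
  [0.8,0,0,0,0,0,0],
  [0.9,0,0,0,0,0,0],
  [0.9,0,0,0,0,0,0],
  [0.9,0,0,-0.01,0,0,0],
  [0.9,0,0,-0.03,0,0,0],
  [0.9,0,0,-0.06,0,0,0],
  [0.9,0,0,-0.1,0,0,0],
  [0.9,0,0,-0.15,0,0,0],
  [0.9,0,0,-0.2,0,0,0],
  [0.9,0,0,-0.2,0,0,0],
  [0.9,0,0,-0.2,0,0,0],
])

```text
clock: 19.1
position: [0.4524, -0.1904, 0.205]
ee_rot: [0.862, 0.507, -0.0, 0.0]
ft_force: [-0.4, 0.1, -0.9]
grip_width: 0.897
```

Run:
```python
from h import *
o=monitor.get_obs(); print(o["clock"],np.round(o["ft_force"],2),np.round(o["position"],4),o["grip_width"])
im,d=eyes.camera("side"); cv2.imwrite("pics/end.png",im)
for c in ["side","scene"]:
    im,d=eyes.camera(c)
    T,K=toworld(c); P=cloud(c,d)
    for n in ["collar","wide_collar","cutter","screw"]:
        for r in models.boxes_of(c,n)[:4]:
            p=np.array(r["point"]); print(c,n,round(r["confidence"],2),(T[:3,:3]@p+T[:3,3]).round(3))
    q=P[(d>0)&(P[...,2]>.031)&(P[...,2]<.042)&(np.hypot(P[...,0]-.453,P[...,1]+.19)<.035)]
    if len(q)>10:
        A=np.c_[q[:,:2],np.ones(len(q))]; s=np.linalg.lstsq(A,q[:,2],rcond=None)[0]; print(len(q),q.mean(0).round(4),"slope",s[:2].round(3))
```

```text
19.1 [-0.37  0.05 -0.92] [ 0.4524 -0.1904  0.205 ] 0.8974646163954721
side collar 0.96 [ 0.453 -0.18   0.026]
side collar 0.85 [0.645 0.278 0.026]
side collar 0.81 [0.425 0.266 0.028]
side collar 0.78 [0.524 0.358 0.025]
side wide_collar 0.59 [ 0.565 -0.168  0.021]
side cutter 0.94 [ 0.72  -0.004  0.009]
side screw 0.76 [0.434 0.023 0.013]
191 [ 0.4519 -0.1869  0.0343] slope [-0.003 -0.007]
scene collar 0.85 [ 0.461 -0.19   0.031]
scene collar 0.72 [0.555 0.202 0.062]
scene collar 0.71 [0.434 0.263 0.022]
scene collar 0.64 [0.654 0.268 0.025]
scene wide_collar 0.83 [ 0.572 -0.187  0.022]
scene cutter 0.89 [ 0.724 -0.02   0.012]
scene screw 0.68 [0.448 0.015 0.011]
264 [ 0.4538 -0.193   0.0342] slope [-0.003  0.006]
```

View pics/end.png

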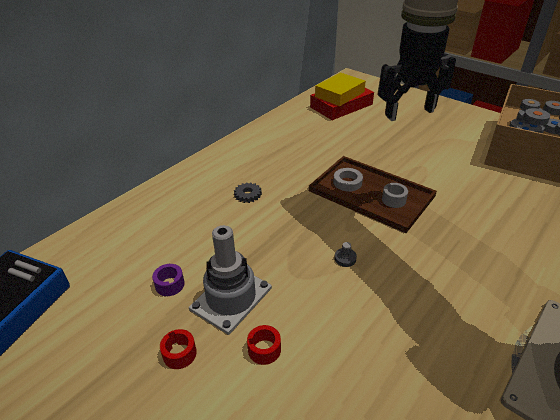

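The collar lies flat in the free half at (396,195). The arbor is bare, the gripper is clear, and the wide collar, cutter and screw are unmoved.

```bash
python3 -c "
from workcell import ticket
print(ticket.hand_in())"
```

```text
the job is handed in; nothing more can be done
None
```

The collar is off the arbor and lies flat in the free half of the tray, released, and the job is handed in. The robot's clock read 19.1 s at the last reading before hand-in.

- **Turning and lifting:** I gripped it at 40 N and lifted until the key stopped it at about 4 mm, with roughly 3.5 N of pull beyond its weight. I turned it anticlockwise until the pull vanished at about 37°, and went 2° further to centre it. It then slid up and off with only small side forces (under 1 N) at each stop.
- **Placing:** I set it down by feel near world (0.453, -0.190), about 55 mm to the -x side of the tray centre. I then opened the gripper and withdrew straight up.
- **Last checks:** Depth from both cameras puts the collar's top at 0.034 m, where about 0.036 m is expected, so within calibration. The slope is under 0.01 rad. The wide collar, cutter and screw were detected within a few millimetres of where they started, which is within detector noise, and the coloured look-alikes looked undisturbed.
- **One stray detection:** In the last scene picture the network reported a "collar" at the bare arbor, confidence 0.72. The side view shows the arbor empty, so I took that report as false.

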